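# Fetch the lidded box from behind the tall turned pieces

## Task

The low lidded box at the back of the ware tray is due for waxing, but the canister, the pepper mill and the bud vase crowd it in. Lift these three tall pieces out and stand them all on the empty drying board, then set the lidded box in the middle of the turntable, and after that put each of the three back in the tray on the very spot where it stood before. Keep all four pieces upright, and leave the candlestick and the egg cup in the tray where they are.

Things in the scene. Friction and masses are not known exactly. Their poses are not given: they have to be found in the camera images.
- lidded_box: The wanted piece: low round lidded box of plain turned wood, 62 mm diameter, 45 mm high, side upright from 6 to 40 mm; small dark ring on its lid. Origin: centre of underside, z up. 0.1 kg. Starts 10 mm from the tray's back wall, tall pieces on both sides and in front, gaps about 8 mm, no room for a finger. Once they are out, grip it along the tray's y; at the back wall there is never room.
- canister: Tall piece: straight round canister of the same wood, 58 mm diameter up to its flat lid at 91 mm, then a plain flat-topped knob of 36 mm diameter, full width 100 to 123 mm above the foot; 126 mm high in all. Grip the knob from above. Origin: centre of underside, z up. 0.15 kg. Starts in any one of the three places round the lidded box.
- pepper_mill: Tall piece: waisted pepper mill of the same wood, 56 mm foot, 40 mm waist, 54 mm shoulder ending at 107 mm, then a knob of 29 mm diameter, full width 114 to 138 mm above the foot, bright 17 mm metal nut on top; 148 mm high in all. Grip the knob from above. Origin: centre of underside, z up. 0.16 kg. Starts in any one of the three places round the lidded box.
- bud_vase: Tall piece: bud vase of the same wood, 42 mm foot, round belly of 58 mm at 28 mm height, neck of 24 mm diameter from 90 to 120 mm above the foot, 30 mm lip with a small dark hole; 130 mm high in all. Grip the neck from above. Origin: centre of underside, z up. 0.13 kg. Starts in any one of the three places round the lidded box.
- ware_tray: Fixed open plywood tray, 166 mm (x) by 352 mm (y). Floor top 8 mm above the bench; the turned pieces stand on it. Back wall (+x side, away from the robot) rises to 40 mm, end walls to 28 mm, front lip to 20 mm above the bench, all 8 mm thick. Origin: centre of its underside on the bench, z up, y along its length.
- drying_board: Empty white-faced board on two dark battens, fixed, 260 mm (its x) by 140 mm (its y), flat top 20 mm above the bench; to the left or right of the tray. Origin: centre of its underside, z up. The side area for the three tall pieces.
- turntable: Finishing turntable, fixed (it does not turn): a grey metal disc of 170 mm diameter with concentric grooves on a foot, flat top 40 mm above the bench; on the other side of the tray from the drying board. Origin: centre of its underside, z up; the disc is centred on it.
- candlestick: Bystander in one end of the tray: slender candlestick of the same wood, 50 mm foot, thin stem, 32 mm cup at the top, 100 mm high. Origin: centre of its underside. To be left alone.
- egg_cup: Bystander in the other end of the tray: egg cup of the same wood, 46 mm across, 56 mm high. Origin: centre of its underside. To be left alone.
There are look-alikes about, which are no part of the job. Leave any purple look-alike of the lidded_box alone.

How it is judged:
On the way, in this order (a step that is already met when the one before it is completed fails the run):
1. canister, pepper mill and bud vase all stand upright on the drying board (x of canister in the frame of drying_board between -0.125 and 0.125 m and y of canister in the frame of drying_board between -0.065 and 0.065 m and z of canister in the frame of drying_board between 0.014 and 0.026 m and angle between each of canister, pepper_mill, bud_vase's own z axis and vertical below 0.15 rad and x of pepper_mill in the frame of drying_board between -0.125 and 0.125 m and y of pepper_mill in the frame of drying_board between -0.065 and 0.065 m and z of pepper_mill in the frame of drying_board between 0.014 and 0.026 m and x of bud_vase in the frame of drying_board between -0.125 and 0.125 m and y of bud_vase in the frame of drying_board between -0.065 and 0.065 m and z of bud_vase in the frame of drying_board between 0.014 and 0.026 m), for 0.2 s.
2. the lidded box stands in the middle of the turntable (horizontal distance between lidded_box and turntable below 0.012 m and z of lidded_box in the frame of turntable between 0.034 and 0.046 m and angle between lidded_box's own z axis and vertical below 0.1 rad), for 0.2 s.
At the end, for the whole second after the job is handed in: The lidded box stands upright on the turntable within 12 mm of its centre; the canister, the pepper mill and the bud vase each stand upright in the tray within 15 mm of where they stood at the start; all four at rest (all of step 2 and linear speed of each of lidded_box, canister, pepper_mill, bud_vase below 0.02 m/s and distance of each of canister, pepper_mill, bud_vase from where it was at the start of the episode below 0.015 m and angle between each of canister, pepper_mill, bud_vase's own z axis and vertical below 0.1 rad); the robot touches nothing.
It fails at once if one of the four handled pieces is tipped over (more than about 35 degrees) (angle between any of canister, pepper_mill, bud_vase, lidded_box's own z axis and vertical above 0.6 rad).
It fails at once if the candlestick or the egg cup is shifted by more than 20 mm or knocked over (distance of any of candlestick, egg_cup from where it was at the start of the episode above 0.02 m or angle between any of candlestick, egg_cup's own z axis and vertical above 0.6 rad).
It also fails if it takes over 144 s, if anything falls off the work surface, if the arm or the gripper's body presses on something with over 40 N, if the wrist force passes 120 N, or if a joint passes its speed limit or range.

## Robot

A 6-joint arm with a two-finger parallel gripper is mounted at the origin on the work surface. World frame = base frame: x ahead of the robot, y to its left, z up, the work surface at z = 0. Lengths are in m, angles in rad, forces in N, time in s.
With the tool pointing down it reaches from about 0.35 to 0.775 m from the base axis. Payload 5.5 kg.
Tool frame: the origin (TCP) lies midway between the tips of the shut fingers; the grasp point (between the pads) lies 19 mm behind it (pinch_z is the distance from the TCP to the grasp point, in m); z points along the fingers, x is the direction in which the jaws open and shut, and the axes are right-handed (so a half turn about z gives the same grasp; the last joint's range is limited). The gripper opens to 85 mm and grips with 20 to 120 N. Pads are 22 mm wide; open, the fingers measure 114 mm over their backs; the gripper's body (76 mm by 85 mm) begins 54 mm behind the grasp point. The pads swing forward as they close: fully open they stand 13 mm farther back than shut.
Start: joints at [0.982, 0.313, 0.046, 1.304, 0, 1.431], TCP at [0.25, 0.518, 0.231] pointing down, gripper open.
Joint ranges: [-2.76, 2.76], [-0.86, 1.69], [-1.03, 1.26], [-2.2, 2.34], [-1.47, 1.5], [-3.14, 3.14]. Speed limits (rad/s): [2.57, 2.57, 3.14, 3.14, 3.14, 3.14].

## Interface

Orientations are given as a unit quaternion [w, x, y, z].
In Python, from workcell import get_state, read_camera, camera_info, hand_in, trace, pinch_z gives the robot as it stands. The module is installed in compiled form; this text tells all that it offers.
- The arm moves only by the tool arm_command, never from a script. Its argument "steps" is text: rows parted by semicolons, each of 4 numbers parted by spaces: the shift along the world's x, y, z in mm, then the turn about the world's z in rad. In form: tx ty tz spin; .... A call has 1 to 20 rows; each row is the pose to reach, as a shift and turn from the pose measured when the call began; what a row does not reach only later rows make up. A row lasts 1/8 s, in which the tool goes at most 62.5 mm and 10.7 degrees, less where a joint would pass 70% of its speed; a pose out of reach is approached as far as the arm can. A call with a gripper value outside its range is refused whole. "fingers" is the gripper command: -1 is shut, 1 is fully open, values between are in proportion, set as the call begins (left out, the last holds). The fingers move at their own pace and stop on an object; "newtons" is the grip in N (left out, the last holds). Time passes only in rows, so rows that repeat a pose let the fingers close. It gives the time, the measured TCP pose, the force and the opening at its end, in the units of the state.
- get_state(): the state, without advancing time (a new reading comes with each control period).
- read_camera(name): name is "side" or "top"; returns the picture (420x560x3 uint8, red, green, blue); there is no depth.
- camera_info(name): a dict with "mtx" (3x3 intrinsics, pixels), "k1" (the pictures are not rectified: a ray, as slopes to the right and down, at radius r is drawn at 1 + k1 r^2 times it, then the intrinsics apply), "R" (3x3) and "t" (3): a world point X has camera coordinates R X + t. Camera axes: x right, y down, z forward; pixel columns grow to the right and rows downward; lengths in m; the calibration is good to about 2 mm. A picture is of the moment at which its call begins. camera_info takes no time and is no camera call.
- hand_in(): hands the job in, once; it reports no verdict.
Trained networks look in the newest picture that a camera, given by its name, has taken for a name from the list of things; names that differ only in an ending like _2 or _b are one class to them, and where a whole thing is asked for, a point or a joint stands for the part that bears it (a point fixed in the world has none). Each returns a list of dicts, best first, with "score" (0 to 1); they miss things now and then, are a little off and sometimes report something else, mostly with a low value. They report only what shows in the picture. A call takes as long as a camera call. They do not tell look-alikes from the thing itself.
- trace(camera, name): "mask" (420x560 bool, what is visible of it) and "box" ([left, top, width, height] in pixels, round what is visible of it).
The state is a dict: "clock": time; "joint_pos": joint angles; "qvel": joint speeds; "tau": joint torques, N m; "tcp_pos": TCP position; "orientation": TCP orientation; "wrist_force": force on the tool from outside, world axes, zero at the start; "ft_torque": the same for the moment, N m; "finger_gap": finger opening in m.
Only numpy, scipy, OpenCV 4.12 (cv2) and the standard library are available. Lean on these libraries where they do the work, as an engineer would, in place of code of your own. Each camera call takes 0.05 s, during which the arm holds its last target.

## Working session

There is one attempt and no reset: what is moved stays moved. The work goes in short steps, Python scripts to look and compute and a tool call to move; the robot and the scene stay as the last step left them, time stands still between calls to the robot, and variables do not carry over. Pictures are saved under pics/ and viewed, and the job is handed in when it is done.

Besides the shell and the picture viewer there is one more tool, called after "Emit:" as name(argument=value, ...) on one line, values as JSON. arm_command: Moves the arm, as the interface text tells. Its arguments: {"type":"object","properties":{"steps":{"type":"string"},"fingers":{"type":"number"},"newtons":{"type":"number"}},"required":["steps"]}

```bash
mkdir -p pics
python3 - <<'E'
from workcell import *
import cv2, numpy as np
print(get_state(), pinch_z)
for n in("top","side"):
    im=read_camera(n); cv2.imwrite(f"pics/{n}0.png",im[:,:,::-1]); i=camera_info(n); print(n,i)
E
```

```text
{'clock': 0.0, 'joint_pos': array([9.82417201e-01, 3.14019504e-01, 4.49363361e-02, 1.30360615e+00,
       1.50287674e-05, 1.43116505e+00]), 'qvel': array([-0.0012377 , -0.00089413,  0.00135255, -0.00043086, -0.00052626,
       -0.00031762]), 'tau': array([ 1.26066301e-03, -4.80628288e+01,  2.98533583e+01,  1.93075184e-02,
        3.32000786e-05, -1.71234877e-06]), 'tcp_pos': array([0.24917812, 0.51761121, 0.23038058]), 'orientation': array([ 3.80290197e-04,  8.46710230e-01,  5.32053466e-01, -8.66770454e-04]), 'wrist_force': array([ 0.33145929, -0.34776883, -0.51233807]), 'ft_torque': array([-0.01803084, -0.01366386, -0.00498545]), 'finger_gap': 0.08543812850982159} 0.0187
top {'mtx': array([[540.94520674,   0.        , 277.81213325],
       [  0.        , 540.94520674, 214.64770884],
       [  0.        ,   0.        ,   1.        ]]), 'k1': 0.0014454915053931743, 'R': array([[ 0.02676643, -0.9995565 ,  0.013052  ],
       [-0.99749349, -0.02756216, -0.06516956],
       [ 0.0655004 , -0.01127493, -0.99778884]]), 't': array([-0.03380873,  0.56880299,  1.48302241])}
side {'mtx': array([[515.08355636,   0.        , 288.77559961],
       [  0.        , 515.08355636, 212.59821322],
       [  0.        ,   0.        ,   1.        ]]), 'k1': -0.025002324542098883, 'R': array([[ 0.68735743, -0.72606524,  0.01921039],
       [-0.36039974, -0.36391072, -0.85888359],
       [ 0.63059638,  0.58343659, -0.51181046]]), 't': array([-0.41439423,  0.26133955,  0.98399888])}
```

View pics/top0.png

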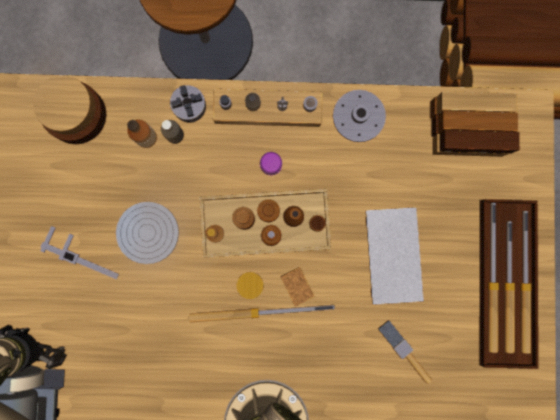

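View pics/side0.png

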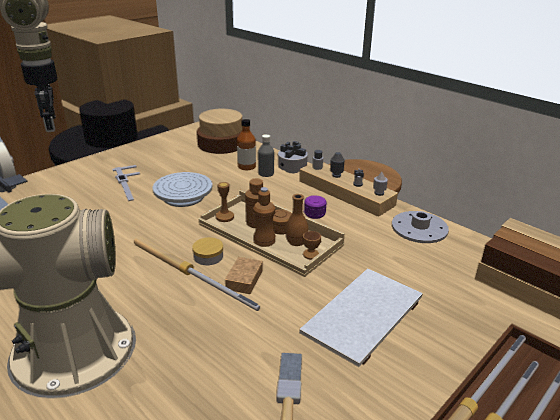

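```bash
cat > h.py <<'E'
from workcell import *
import cv2, numpy as np
def proj(n,X):
    i=camera_info(n); X=np.atleast_2d(X); c=X@i["R"].T+i["t"]; s=c[:,:2]/c[:,2:]
    s=s*(1+i["k1"]*(s**2).sum(1,keepdims=True)); return s@i["mtx"][:2,:2].T+i["mtx"][:2,2]
def unp(n,px,z):
    i=camera_info(n); m=i["mtx"]; d=(np.array(px,float)-m[:2,2])/[m[0,0],m[1,1]]
    s=d.copy()
    for _ in range(5): s=d/(1+i["k1"]*(s@s))
    r=i["R"].T@np.r_[s,1]; o=-i["R"].T@i["t"]; return (o+r*(z-o[2])/r[2])[:2]
E
python3 - <<'E'
from h import *
np.set_printoptions(precision=4,suppress=True)
for n in("top","side"):
  out=read_camera(n)[:,:,::-1].copy()
  for t in "lidded_box canister pepper_mill bud_vase ware_tray drying_board turntable candlestick egg_cup".split():
    for k,d in enumerate(trace(n,t)[:3]):
      m=d["mask"]; ys,xs=np.nonzero(m); print(n,t,round(d["score"],2),d["box"],round(xs.mean(),1),round(ys.mean(),1),m.sum())
      np.save(f"m_{n}_{t}_{k}.npy",m)
E
```

```text
top lidded_box 0.92 [258.1, 197.8, 21.2, 24.4] 267.8 210.2 418
top lidded_box 0.74 [260.8, 154.8, 21.8, 16.3] 270.2 163.2 378
top lidded_box 0.51 [201.3, 226.3, 20.1, 16.3] 214.0 233.2 264
top canister 0.57 [233.8, 207.3, 19.7, 24.5] 243.3 218.0 431
top pepper_mill 0.84 [259.8, 224.5, 22.5, 18.5] 270.2 235.4 356
top pepper_mill 0.63 [363.9, 206.3, 58.4, 98.0] 393.8 255.5 4717
top bud_vase 0.73 [281.9, 205.4, 22.7, 22.9] 293.0 215.7 359
top ware_tray 0.75 [201.2, 191.6, 129.7, 66.4] 264.2 223.0 5601
top drying_board 0.61 [366.3, 206.5, 55.4, 95.6] 393.7 255.7 4637
top turntable 0.77 [117.1, 202.5, 60.5, 62.2] 146.6 232.4 3072
top turntable 0.39 [280.2, 203.5, 27.3, 21.6] 292.5 215.5 384
top candlestick 0.55 [201.4, 228.8, 22.1, 17.4] 213.4 233.3 268
top egg_cup 0.59 [311.5, 218.9, 13.5, 12.6] 317.0 222.5 199
side lidded_box 0.85 [272.4, 209.0, 19.8, 26.0] 280.4 220.6 359
side lidded_box 0.74 [305.3, 196.8, 19.8, 24.3] 314.5 206.4 457
side lidded_box 0.71 [281.8, 192.4, 27.6, 54.1] 296.0 222.4 736
side canister 0.69 [215.9, 182.1, 13.2, 40.3] 223.8 203.1 342
side canister 0.6 [244.7, 177.5, 18.0, 50.8] 251.7 200.3 577
side pepper_mill 0.7 [253.6, 189.0, 21.2, 57.8] 263.7 219.4 947
side bud_vase 0.72 [281.9, 193.5, 29.3, 53.2] 296.1 222.4 820
side ware_tray 0.35 [301.9, 232.9, 20.4, 29.3] 310.4 243.9 376
side drying_board 0.59 [296.9, 270.9, 126.5, 96.3] 360.8 316.3 6319
side turntable 0.6 [152.9, 171.1, 59.6, 36.1] 182.1 188.3 1647
side turntable 0.41 [218.1, 182.4, 13.9, 39.1] 223.6 204.1 405
side candlestick 0.93 [213.8, 180.6, 18.9, 43.7] 223.5 203.3 415
```

Run:
```python
import cv2,numpy as np
a=cv2.imread("pics/top0.png")[180:270,195:335]; b=cv2.imread("pics/side0.png")[165:275,190:350]
cv2.imwrite("pics/c_top.png",cv2.resize(a,None,fx=5.6,fy=5.6,interpolation=cv2.INTER_CUBIC))
cv2.imwrite("pics/c_side.png",cv2.resize(b,None,fx=5,fy=5,interpolation=cv2.INTER_CUBIC))
```

```text
(no output)
```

View pics/c_top.png

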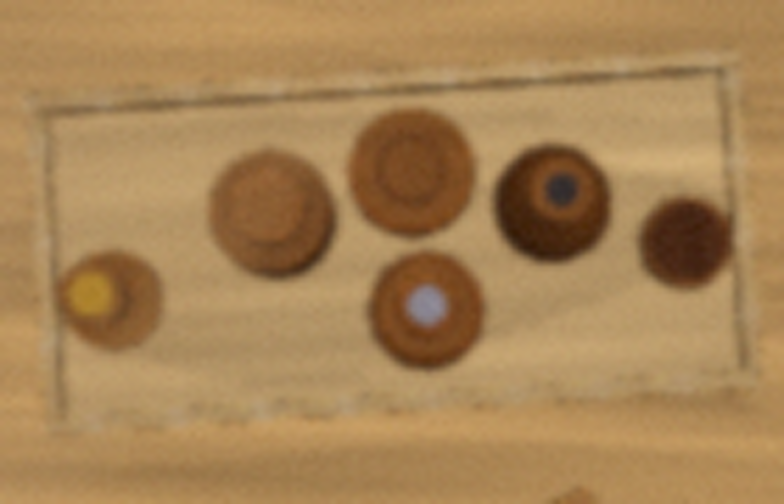

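View pics/c_side.png

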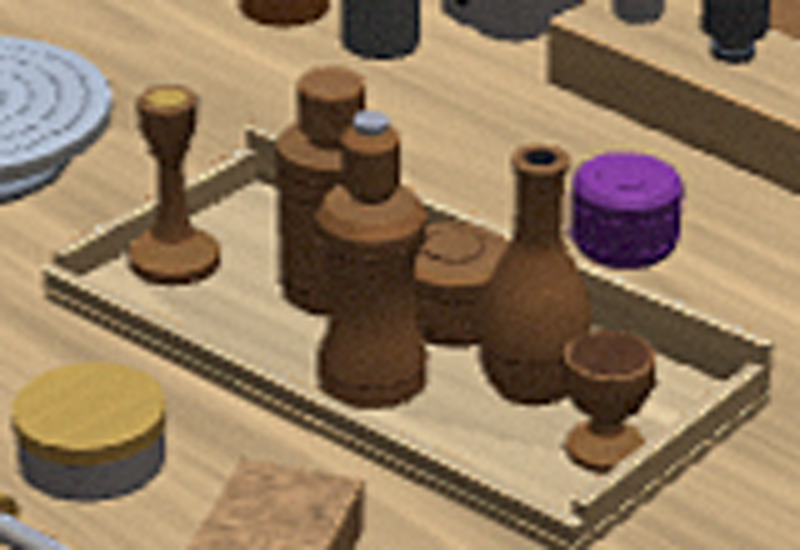

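Run:
```python
from h import *
np.set_printoptions(precision=4,suppress=True)
T=lambda x,y:(195+(x+.5)/5.6-.5,180+(y+.5)/5.6-.5)
S=lambda x,y:(190+(x+.5)/5-.5,165+(y+.5)/5-.5)
for k,z,t,s in [("can knob",.134,(267,205),(332,80)),("can lid",.099,(270,210),None),("nut",.156,(427,305),(371,122)),("lip",.138,(563,190),(541,158)),("box",.053,(412,171),(452,243)),("box outl",.05,(412,172),None),("candle",.108,(91,294),(167,98)),("egg",.064,(686,243),(612,352))]:
    print(k,unp("top",T(*t),z), unp("side",S(*s),z) if s else "")
for k,t,z in [("BL",(38,105),.034),("BR",(733,62),.034),("FL",(58,425),.022),("FR",(750,382),.022)]: print(k,unp("top",T(*t),z))
from glob import glob
for n in("top","side"):
  m=np.load(f"m_{n}_turntable_0.npy"); c,_=cv2.findContours(m.astype(np.uint8),0,1); e=cv2.fitEllipse(max(c,key=len)); print("tt",n,e,unp(n,e[0],.04))
  m=np.load(f"m_{n}_drying_board_0.npy"); c,_=cv2.findContours(m.astype(np.uint8),0,1); q=cv2.approxPolyDP(cv2.convexHull(max(c,key=len)),8,True)[:,0]; print("board",n,[unp(n,p,.02) for p in q])
```

```text
can knob [0.5555 0.0738] [0.5565 0.0744]
can lid [0.5553 0.0743] 
nut [ 0.5111 -0.0006] [ 0.5106 -0.0014]
lip [ 0.5658 -0.0612] [ 0.5665 -0.0606]
box [0.5788 0.0086] [0.5818 0.0126]
box outl [0.5786 0.0086] 
candle [0.5134 0.1556] [0.5154 0.1567]
egg [ 0.547  -0.1241] [ 0.5502 -0.1243]
BL [0.6076 0.1931]
BR [ 0.6384 -0.1479]
FL [0.4512 0.1791]
FR [ 0.4814 -0.1608]
tt top ((146.6490478515625, 232.3719024658203), (61.01770782470703, 62.3062858581543), 62.99161148071289) [0.5099 0.3376]
board top [array([ 0.5984, -0.3942]), array([ 0.3476, -0.4217]), array([ 0.3333, -0.2893]), array([ 0.5837, -0.2661])]
tt side ((182.15493774414062, 188.46507263183594), (35.26556396484375, 57.53750991821289), 84.8834457397461) [0.4978 0.3194]
board side [array([ 0.5877, -0.2688]), array([ 0.5884, -0.4059]), array([ 0.3316, -0.4248]), array([ 0.3294, -0.2861])]
```

Emit:
arm_command(steps="50 -50 0 -0.18;95 -110 0 -0.36;130 -165 0 -0.54;160 -220 0 -0.72;190 -275 0 -0.9;215 -330 0 -1.08;240 -385 0 -1.122;265 -440 0 -1.122;290 -495 0 -1.122;305 -545 0 -1.122;317 -579 0 -1.122;317 -579 0 -1.122;317 -579 0 -1.122;317 -579 0 -1.122", fingers=0.4, newtons=40)

```text
clock: 2.85
tcp_pos: [0.5661, -0.0597, 0.2315]
orientation: [-0.0, 1.0, 0.001, -0.0]
wrist_force: [-0.0, 0.5, 0.0]
finger_gap: 0.06
```

Run:
```python
from h import *
np.set_printoptions(precision=4,suppress=True)
s=get_state();print(s["tcp_pos"],s["orientation"],s["joint_pos"],s["clock"])
a=cv2.imread("pics/top0.png")[195:270,110:185];b=cv2.imread("pics/side0.png")[160:215,145:220]
a=cv2.resize(a,None,fx=5,fy=5,interpolation=cv2.INTER_CUBIC);b=cv2.resize(b,None,fx=5,fy=5,interpolation=cv2.INTER_CUBIC)
# overlay predicted disc edge for top est
th=np.linspace(0,2*np.pi,200);
for im,n,o in((a,"top",(110,195)),(b,"side",(145,160))):
    P=np.c_[.510+.085*np.cos(th),.3376+.085*np.sin(th),0*th+.04]
    p=(proj(n,P)-o)*5+2; cv2.polylines(im,[p.astype(np.int32)],True,(0,0,255),1)
c=np.zeros((375,750,3),np.uint8);c[:,:375]=a;c[:275,375:]=b
cv2.imwrite("pics/tt.png",c)
im=read_camera("side");cv2.imwrite("pics/s1.png",im[100:300,150:400,::-1].repeat(3,0).repeat(3,1))
```

```text
[ 0.5661 -0.0597  0.2315] [-0.0001  1.      0.0008 -0.    ] [-0.2461  0.302   0.031   1.2999  0.0002  1.3231] 2.85
```

View pics/tt.png

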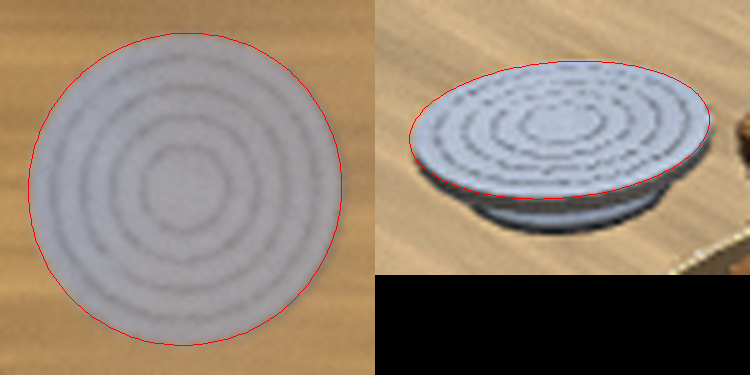

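View pics/s1.png

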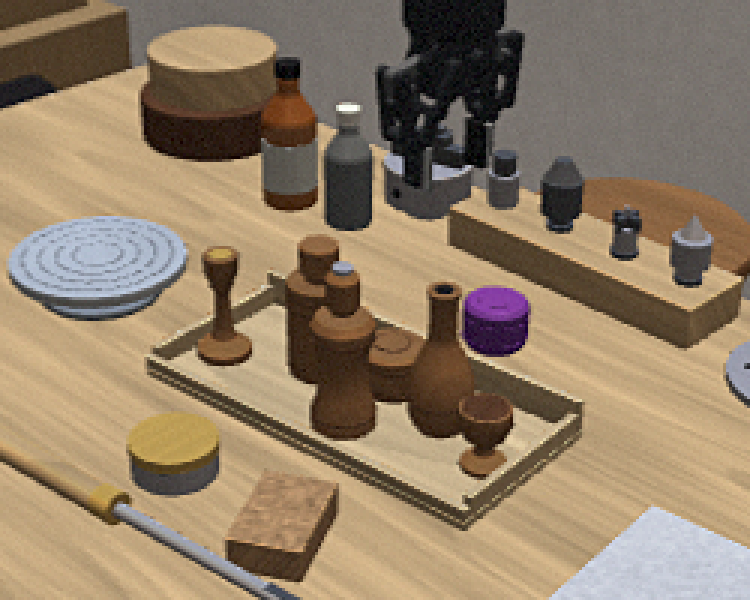

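Emit:
arm_command(steps="0 -1 -30 0;0 -1 -60 0;0 -1 -90 0;0 -1 -110 0;0 -1 -125 0;0 -1 -137 0;0 -1 -137 0;0 -1 -137 0")

```text
clock: 3.9
tcp_pos: [0.5667, -0.0607, 0.0952]
orientation: [0.0, 1.0, 0.001, 0.001]
wrist_force: [0.1, 0.5, 0.6]
finger_gap: 0.06
```

Run:
```python
from h import *
im=read_camera("side");cv2.imwrite("pics/s2.png",im[100:300,150:400,::-1].repeat(3,0).repeat(3,1))
```

```text
(no output)
```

View pics/s2.png

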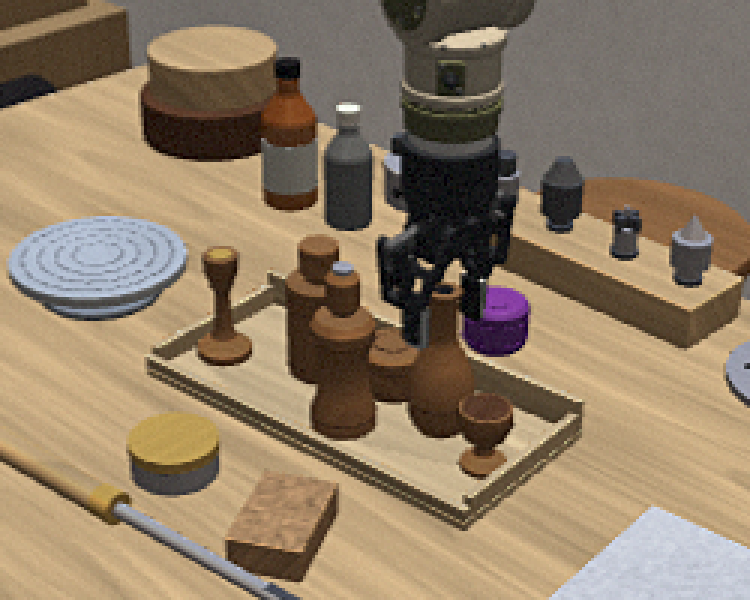

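Emit:
arm_command(steps="0 0 0 0;0 0 0 0;0 0 0 0;0 0 0 0;0 0 0 0;0 0 0 0;0 0 5 0;0 0 12 0;0 0 25 0;0 0 40 0", fingers=-1)

```text
clock: 5.2
tcp_pos: [0.5668, -0.0607, 0.1363]
orientation: [0.0, 1.0, 0.001, 0.001]
wrist_force: [-0.3, -0.3, -0.9]
finger_gap: 0.0244
```

Emit:
arm_command(steps="0 0 25 0;0 0 50 0;0 -10 65 0;-2 -30 70 0;-3 -60 70 0;-5 -95 70 0;-7 -130 70 0;-8 -165 70 0;-10 -200 70 0;-12 -235 70 0;-13 -265 70 0;-14 -285 70 0;-14 -298 70 0;-14 -298 60 0;-14 -298 40 0;-14 -298 15 0;-14 -298 -10 0;-14 -298 -20 0;-14 -298 -27 0;-14 -298 -27 0")

```text
clock: 7.7
tcp_pos: [0.553, -0.3585, 0.1095]
orientation: [0.0, 1.0, 0.001, 0.001]
wrist_force: [-0.8, 0.1, -1.2]
finger_gap: 0.0245
```

Run:
```python
from h import *
im=read_camera("side");cv2.imwrite("pics/s3.png",im[140:390,200:460,::-1].repeat(2,0).repeat(2,1))
im=read_camera("top");cv2.imwrite("pics/t3.png",im[180:320,190:440,::-1].repeat(3,0).repeat(3,1))
print(get_state()["wrist_force"])
```

```text
[-0.0176412   0.44022683 -1.55810866]
```

View pics/s3.png

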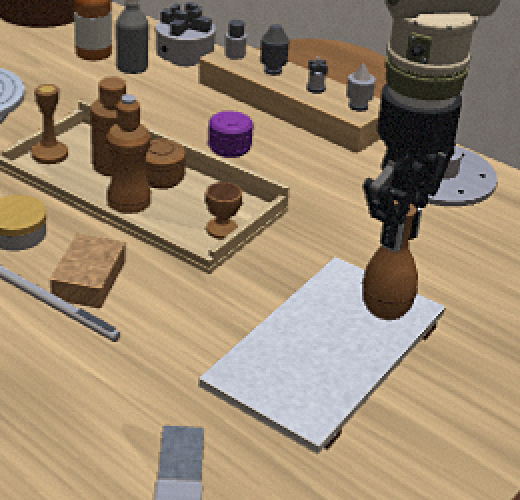

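View pics/t3.png

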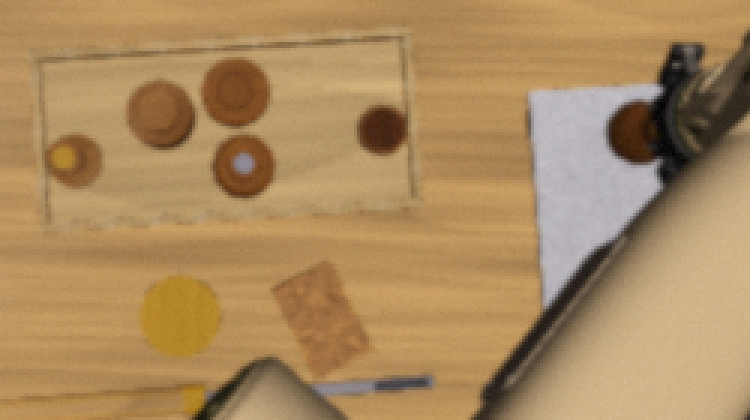

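Emit:
arm_command(steps="0 0 -1 0;0 0 -2 0;0 0 -2 0;0 0 -2 0")

```text
clock: 8.3
tcp_pos: [0.5533, -0.3591, 0.1083]
orientation: [0.001, 1.0, 0.001, 0.001]
wrist_force: [0.4, -0.4, -0.8]
finger_gap: 0.0248
```

Emit:
arm_command(steps="0 0 0 0;0 0 0 0;0 0 0 0;0 0 0 0;0 0 20 0;0 0 50 0;0 0 80 0;0 0 105 0;0 0 125 0;0 0 125 0", fingers=0.4)

```text
clock: 9.55
tcp_pos: [0.5541, -0.3597, 0.2352]
orientation: [0.002, 1.0, 0.001, 0.003]
wrist_force: [0.1, -0.3, 0.9]
finger_gap: 0.0596
```

Run:
```python
from h import *
im=read_camera("side");cv2.imwrite("pics/s4.png",im[140:390,200:460,::-1].repeat(2,0).repeat(2,1))
```

```text
(no output)
```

View pics/s4.png

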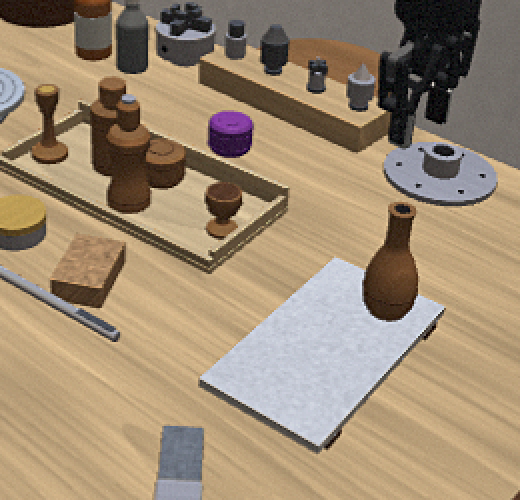

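Emit:
arm_command(steps="-5 45 0 0;-10 90 0 0;-15 135 0 0;-20 180 0 0;-25 225 0 0;-30 270 0 0;-37 315 0 0;-41 345 0 0;-43 358 0 0;-43 358 0 0;-43 358 0 0;-43 358 -30 0;-43 358 -60 0;-43 358 -85 0;-43 358 -100 0;-43 358 -111 0;-43 358 -117 0;-43 358 -117 0;-43 358 -117 0")

```text
clock: 11.98
tcp_pos: [0.5112, -0.0013, 0.1174]
orientation: [0.001, 1.0, 0.001, 0.003]
wrist_force: [-0.5, 0.0, 0.0]
finger_gap: 0.0602
```

Run:
```python
from h import *
im=read_camera("side");cv2.imwrite("pics/s5.png",im[100:300,150:400,::-1].repeat(3,0).repeat(3,1))
```

```text
(no output)
```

View pics/s5.png

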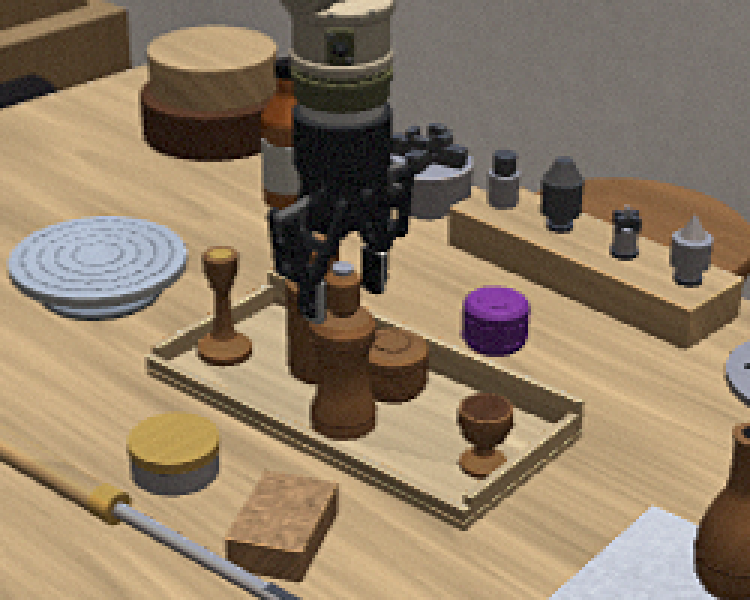

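Fingers straddle the pepper mill's knob, the neighbours are undisturbed and it is clear of them. I close and lift.

Emit:
arm_command(steps="0 0 0 0;0 0 0 0;0 0 0 0;0 0 0 0;0 0 0 0;0 0 0 0;0 0 5 0;0 0 12 0;0 0 25 0;0 0 40 0", fingers=-1)

```text
clock: 13.28
tcp_pos: [0.5111, -0.0013, 0.1583]
orientation: [0.001, 1.0, 0.001, 0.002]
wrist_force: [0.7, -0.3, -1.1]
finger_gap: 0.0276
```

Emit:
arm_command(steps="0 0 25 0;0 0 50 0;-4 -10 62 0;-10 -30 62 0;-20 -60 62 0;-32 -95 62 0;-44 -130 62 0;-56 -165 62 0;-68 -200 62 0;-80 -235 62 0;-92 -270 62 0;-104 -305 62 0;-115 -340 62 0;-123 -362 60 0;-127 -375 55 0;-127 -375 35 0;-127 -375 10 0;-127 -375 -10 0;-127 -375 -22 0;-127 -375 -28 0")

```text
clock: 15.78
tcp_pos: [0.384, -0.3759, 0.1298]
orientation: [0.001, 1.0, 0.001, 0.002]
wrist_force: [3.2, 5.8, 32.0]
finger_gap: 0.0276
```

Emit:
arm_command(steps="0 0 0 0;0 0 -1 0;0 0 -1 0;0 0 -1 0")

```text
clock: 16.27
tcp_pos: [0.3845, -0.3764, 0.13]
orientation: [0.002, 1.0, 0.001, 0.003]
wrist_force: [-0.7, 0.4, 5.8]
finger_gap: 0.0274
```

Run:
```python
from h import *
im=read_camera("side");cv2.imwrite("pics/s6.png",im[140:390,200:460,::-1].repeat(2,0).repeat(2,1))
```

```text
(no output)
```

View pics/s6.png

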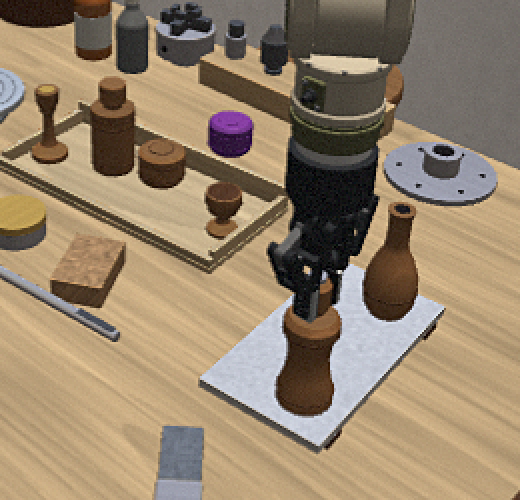

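Emit:
arm_command(steps="0 0 0 0;0 0 0 0;0 0 0 0;0 0 0 0;0 0 20 0;0 0 50 0;0 0 80 0;0 0 100 0;0 0 112 0;0 0 112 0", fingers=0.4)

```text
clock: 17.58
tcp_pos: [0.3847, -0.3767, 0.2424]
orientation: [0.002, 1.0, 0.001, 0.003]
wrist_force: [0.2, 0.4, -0.3]
finger_gap: 0.0596
```

Emit:
arm_command(steps="15 45 0 0;33 90 0 0;50 135 0 0;68 180 0 0;86 225 0 0;103 270 0 0;120 315 0 0;138 360 0 0;155 405 0 0;166 437 0 0;171 450 0 0;171 450 0 0;171 450 0 0")

```text
clock: 19.2
tcp_pos: [0.5553, 0.0723, 0.2421]
orientation: [0.002, 1.0, 0.001, 0.003]
wrist_force: [0.6, -0.8, 0.6]
finger_gap: 0.06
```

Canister knob is at about (0.556, 0.074); going down to TCP z 0.104.

Emit:
arm_command(steps="1 2 -30 0;1 2 -60 0;1 2 -90 0;1 2 -110 0;1 2 -125 0;1 2 -133 0;1 2 -137 0;1 2 -137 0;1 2 -137 0")

```text
clock: 20.32
tcp_pos: [0.5568, 0.0743, 0.1057]
orientation: [0.002, 1.0, 0.001, 0.003]
wrist_force: [0.0, -0.5, 0.2]
finger_gap: 0.0598
```

Run:
```python
from h import *
im=read_camera("side");cv2.imwrite("pics/s7.png",im[100:300,150:400,::-1].repeat(3,0).repeat(3,1))
im=read_camera("top");cv2.imwrite("pics/t7.png",im[180:320,190:440,::-1].repeat(3,0).repeat(3,1))
```

```text
(no output)
```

View pics/s7.png

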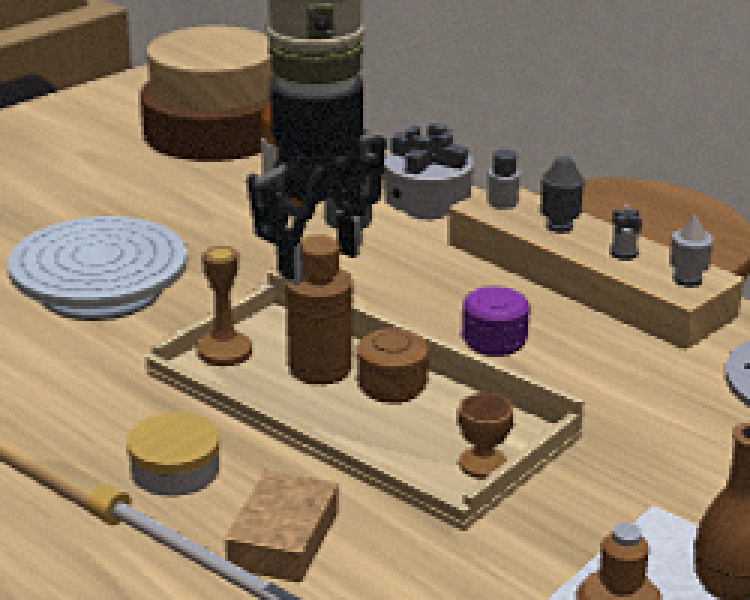

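View pics/t7.png

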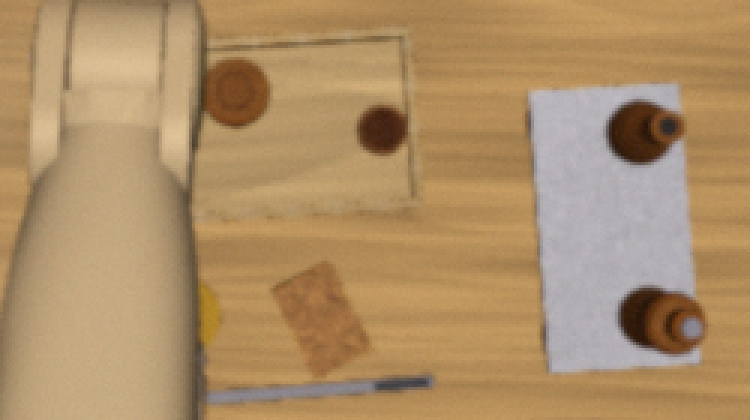

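Emit:
arm_command(steps="0 0 0 0;0 0 0 0;0 0 0 0;0 0 0 0;0 0 0 0;0 0 0 0;0 0 5 0;0 0 12 0;0 0 25 0;0 0 40 0;0 0 65 0;0 0 90 0;0 0 105 0;0 0 105 0", fingers=-1)

```text
clock: 22.18
tcp_pos: [0.5576, 0.0743, 0.2122]
orientation: [0.002, 1.0, 0.001, 0.005]
wrist_force: [-0.0, -0.1, -0.8]
finger_gap: 0.0348
```

Emit:
arm_command(steps="-3 -10 0 0;-8 -30 0 0;-15 -60 0 0;-23 -95 0 0;-31 -130 0 0;-40 -165 0 0;-48 -200 0 0;-56 -235 0 0;-65 -270 0 0;-73 -305 0 0;-82 -340 0 0;-90 -370 0 0;-94 -385 0 0;-94 -390 -5 0;-94 -390 -25 0;-94 -390 -50 0;-94 -390 -70 0;-94 -390 -85 0;-94 -390 -92 0;-94 -390 -94 0")

```text
clock: 24.68
tcp_pos: [0.4637, -0.3154, 0.1182]
orientation: [0.002, 1.0, 0.001, 0.005]
wrist_force: [-2.5, 0.8, 3.2]
finger_gap: 0.0346
```

Emit:
arm_command(steps="0 0 0 0;0 0 -1 0;0 0 -1 0;0 0 -1 0")

```text
clock: 25.18
tcp_pos: [0.4641, -0.3159, 0.1181]
orientation: [0.003, 1.0, 0.001, 0.005]
wrist_force: [-0.9, 0.4, 4.6]
finger_gap: 0.0347
```

Run:
```python
from h import *
im=read_camera("side");cv2.imwrite("pics/s8.png",im[140:390,200:460,::-1].repeat(2,0).repeat(2,1))
```

```text
(no output)
```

View pics/s8.png

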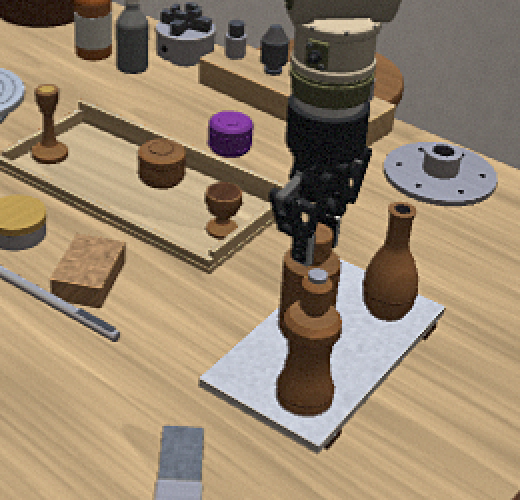

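Emit:
arm_command(steps="0 0 0 0;0 0 0 0;0 0 0 0;0 0 0 0;0 0 20 0;0 0 50 0;0 0 80 0;0 0 105 0;0 0 125 0;0 0 125 0", fingers=0.4)

```text
clock: 26.48
tcp_pos: [0.4649, -0.3166, 0.2446]
orientation: [0.004, 1.0, 0.001, 0.007]
wrist_force: [0.2, -0.3, 0.2]
finger_gap: 0.0598
```

Run:
```python
from h import *
np.set_printoptions(precision=4,suppress=True)
im=read_camera("top")[:,:,::-1].copy()
cv2.imwrite("pics/t9.png",im)
c=im[180:320,190:440];cv2.imwrite("pics/t9c.png",cv2.resize(c,None,fx=3,fy=3,interpolation=cv2.INTER_CUBIC))
b=im[195:230,245:290];cv2.imwrite("pics/t9b.png",cv2.resize(b,None,fx=12,fy=12,interpolation=cv2.INTER_CUBIC))
im=read_camera("side")[:,:,::-1][195:240,255:305];cv2.imwrite("pics/s9b.png",cv2.resize(im,None,fx=12,fy=12,interpolation=cv2.INTER_CUBIC))
```

```text
(no output)
```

View pics/t9c.png

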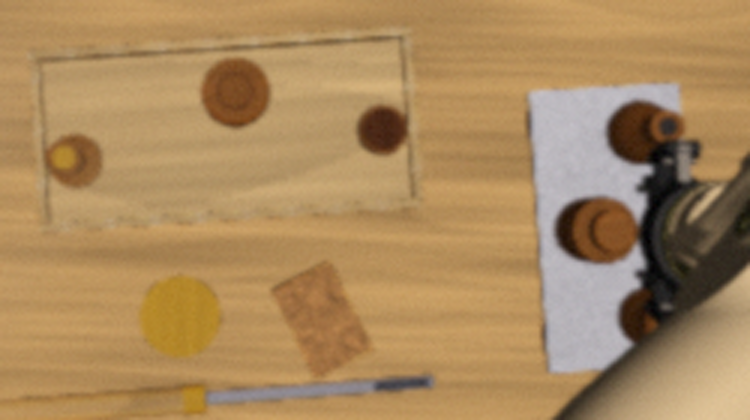

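View pics/t9b.png

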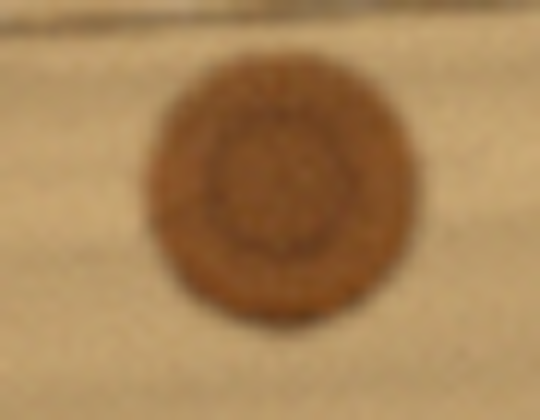

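View pics/s9b.png

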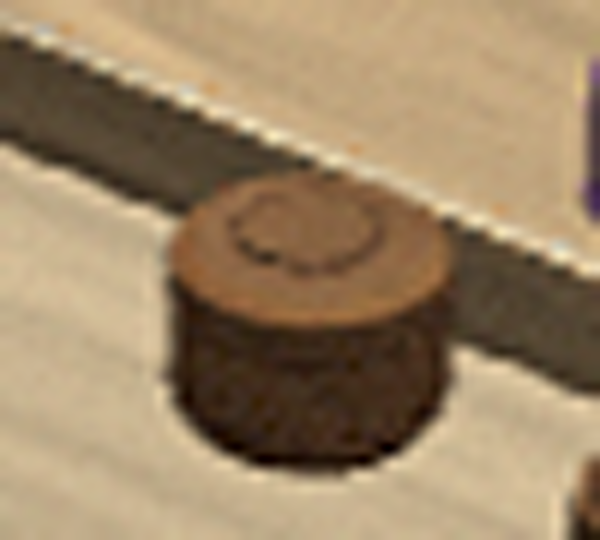

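Run:
```python
from h import *
np.set_printoptions(precision=4,suppress=True)
print(unp("top",(245+281.5/12-.5,195+185/12-.5),.053),unp("top",(245+282/12-.5,195+186/12-.5),.048))
print(unp("side",(255+308/12-.5,195+234/12-.5),.053), unp("side",(255+311/12-.5,195+248/12-.5),.048))
```

```text
[0.5794 0.0091] [0.5795 0.0091]
[0.5792 0.0095] [0.5814 0.0108]
```

Emit:
arm_command(steps="8 40 0 0.17;20 80 0 0.34;35 120 0 0.51;50 160 0 0.68;65 200 0 0.85;80 240 0 1.02;95 280 0 1.19;108 310 0 1.36;115 326 0 1.53;115 326 0 1.66;115 326 0 1.66;115 326 0 1.66;115 326 -40 1.66;115 326 -80 1.66;115 326 -110 1.66;115 326 -130 1.66;115 326 -140 1.66;115 326 -140 1.66", fingers=1)

```text
clock: 28.82
tcp_pos: [0.5786, 0.01, 0.102]
orientation: [-0.002, 0.675, 0.738, 0.005]
wrist_force: [-0.3, 0.2, 0.6]
finger_gap: 0.0855
```

Run:
```python
from h import *
np.set_printoptions(precision=4,suppress=True)
s=get_state();print(s["tcp_pos"],s["orientation"])
im=read_camera("side");cv2.imwrite("pics/s10.png",im[100:300,150:400,::-1].repeat(3,0).repeat(3,1))
```

```text
[0.5786 0.01   0.102 ] [-0.0025  0.6745  0.7382  0.0051]
```

View pics/s10.png

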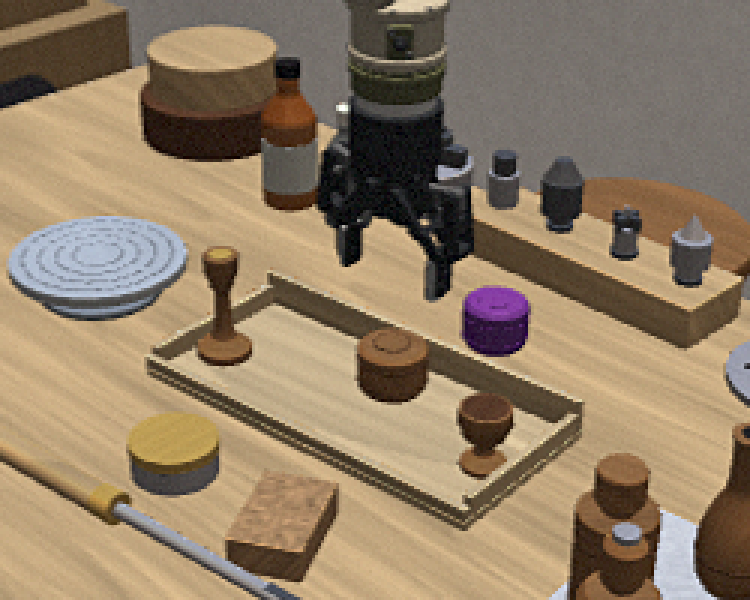

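Emit:
arm_command(steps="1 -0.5 -30 0;1 -0.5 -55 0;1 -0.5 -75 0;1 -0.5 -87 0;1 -0.5 -92 0;1 -0.5 -92 0;1 -0.5 -92 0")

```text
clock: 29.75
tcp_pos: [0.5809, 0.0095, 0.0116]
orientation: [-0.001, 0.674, 0.738, 0.006]
wrist_force: [0.1, 0.4, 0.4]
finger_gap: 0.0853
```

Emit:
arm_command(steps="0 0 0 0;0 0 0 0;0 0 0 0;0 0 0 0;0 0 0 0;0 0 0 0", fingers=-1)

```text
clock: 30.5
tcp_pos: [0.5816, 0.0094, 0.0128]
orientation: [-0.001, 0.674, 0.738, 0.006]
wrist_force: [-1.5, -0.4, 6.1]
finger_gap: 0.0613
```

Run:
```python
from h import *
np.set_printoptions(precision=4,suppress=True)
s=get_state();print(s["tcp_pos"],s["orientation"])
im=read_camera("side");cv2.imwrite("pics/s11.png",im[100:300,150:400,::-1].repeat(3,0).repeat(3,1))
```

```text
[0.5816 0.0094 0.0128] [-0.0006  0.6744  0.7383  0.0065]
```

View pics/s11.png

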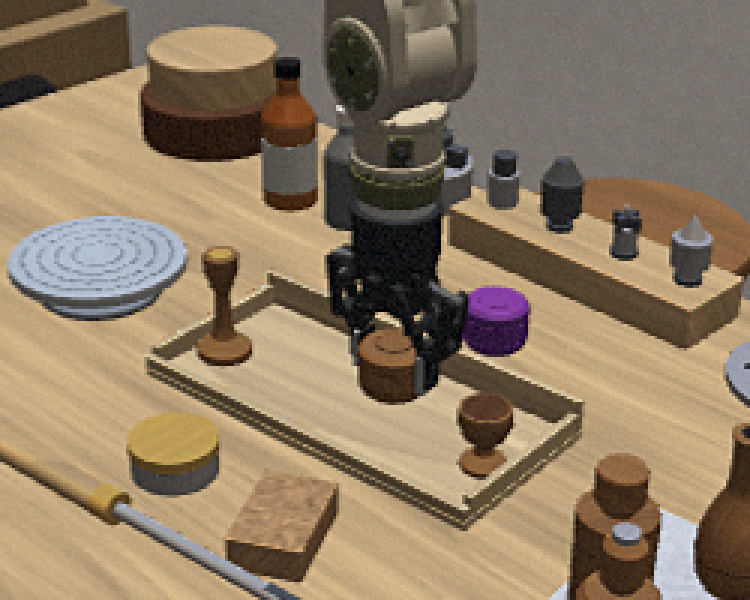

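Emit:
arm_command(steps="0 0 5 0;0 0 12 0;0 0 25 0;0 0 50 0;0 0 80 0;0 0 110 0;0 5 135 0;-3 15 145 0;-9 40 145 0;-15 70 145 0;-22 105 145 0;-29 140 145 0;-37 175 145 0;-44 210 145 0;-51 245 145 0;-58 280 145 0;-64 310 145 0;-70 329 145 0;-70 329 145 0;-70 329 145 0")

```text
clock: 33.05
tcp_pos: [0.5114, 0.3378, 0.1575]
orientation: [-0.001, 0.675, 0.738, 0.006]
wrist_force: [0.3, 0.4, -0.5]
finger_gap: 0.0611
```

Run:
```python
from h import *
np.set_printoptions(precision=4,suppress=True)
s=get_state();print(s["tcp_pos"],s["orientation"],s["wrist_force"])
im=read_camera("side");cv2.imwrite("pics/s12.png",im[60:260,110:360,::-1].repeat(3,0).repeat(3,1))
```

```text
[0.5114 0.3378 0.1575] [-0.0005  0.6745  0.7382  0.006 ] [ 0.2589  0.3781 -0.4824]
```

View pics/s12.png

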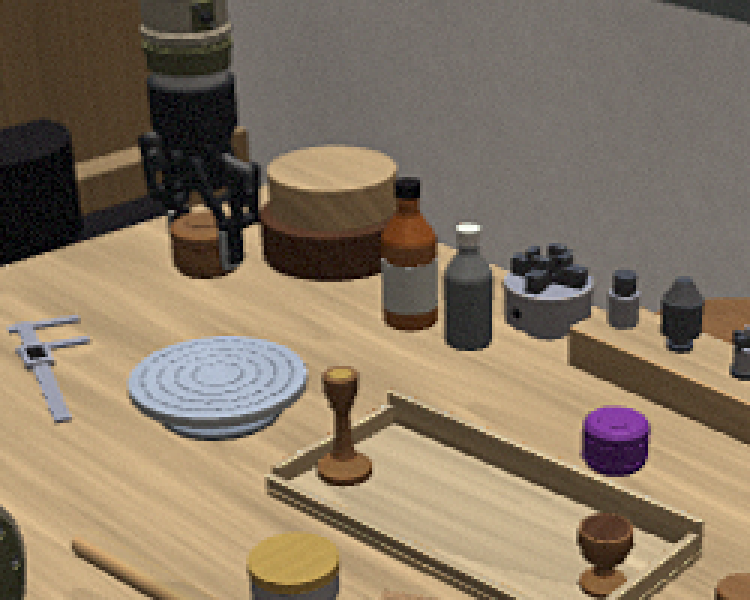

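Run:
```python
from h import *
print(unp("side",(110+199/3,60+221/3),.198))
```

```text
[0.50866708 0.33789554]
```

Emit:
arm_command(steps="0 0 -30 0;0 0 -60 0;0 0 -85 0;0 0 -100 0;0 0 -108 0;0 0 -111 0;0 0 -112 0;0 0 -112 0")

```text
clock: 34.1
tcp_pos: [0.5121, 0.3379, 0.0464]
orientation: [-0.0, 0.675, 0.738, 0.007]
wrist_force: [1.1, 0.3, -0.5]
finger_gap: 0.0606
```

Run:
```python
from h import *
np.set_printoptions(precision=4,suppress=True)
s=get_state();print(s["tcp_pos"],s["orientation"],s["wrist_force"])
im=read_camera("side")[:,:,::-1][130:215,135:235];cv2.imwrite("pics/s13.png",cv2.resize(im,None,fx=7,fy=7,interpolation=cv2.INTER_CUBIC))
```

```text
[0.5121 0.3379 0.0464] [-0.0003  0.6747  0.7381  0.0067] [ 1.1448  0.332  -0.4789]
```

View pics/s13.png

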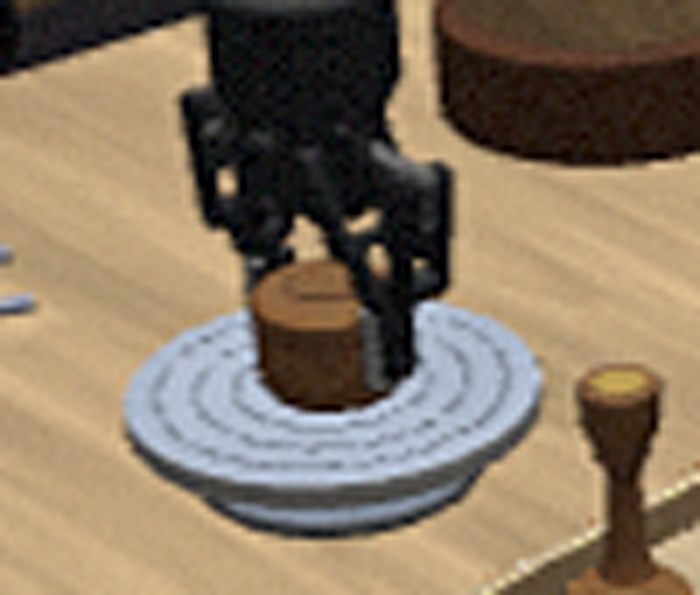

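Emit:
arm_command(steps="0 0 -1 0;0 0 -2 0;0 0 -2 0;0 0 -2 0")

```text
clock: 34.65
tcp_pos: [0.5123, 0.338, 0.0448]
orientation: [-0.0, 0.675, 0.738, 0.007]
wrist_force: [-0.9, 0.1, 1.4]
finger_gap: 0.061
```

Emit:
arm_command(steps="0 0 0 0;0 0 0 0;0 0 0 0;0 0 0 0;0 0 20 0;0 0 50 0;0 0 90 0;0 0 130 0;0 0 170 0;0 0 195 0;0 0 200 0", fingers=1)

```text
clock: 36.02
tcp_pos: [0.5132, 0.3385, 0.2468]
orientation: [0.001, 0.675, 0.738, 0.009]
wrist_force: [0.5, -0.3, -0.7]
finger_gap: 0.0852
```

Run:
```python
from h import *
np.set_printoptions(precision=4,suppress=True)
s=get_state();print(s["tcp_pos"],s["orientation"],s["wrist_force"])
im=read_camera("side")[:,:,::-1][130:215,135:235];cv2.imwrite("pics/s14.png",cv2.resize(im,None,fx=7,fy=7,interpolation=cv2.INTER_CUBIC))
im=read_camera("top");cv2.imwrite("pics/t14.png",im[180:320,100:440,::-1].repeat(2,0).repeat(2,1))
```

```text
[0.5132 0.3385 0.2468] [0.0005 0.6747 0.7381 0.0089] [ 0.5361 -0.3294 -0.6805]
```

View pics/s14.png

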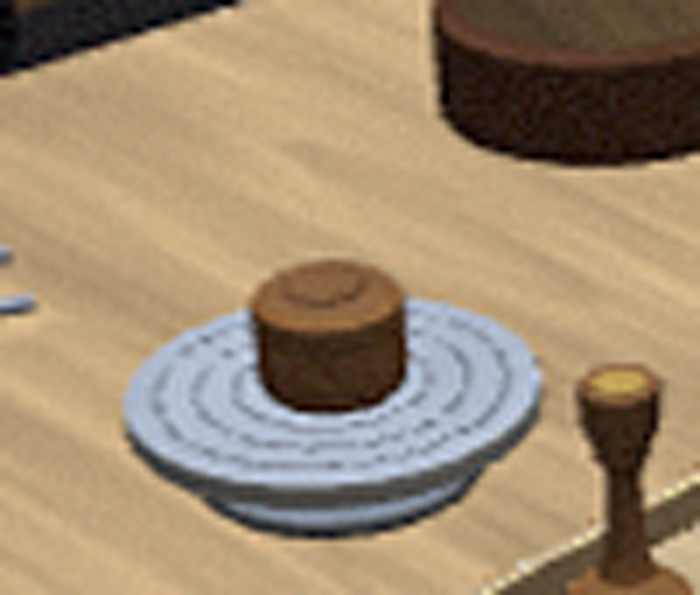

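View pics/t14.png

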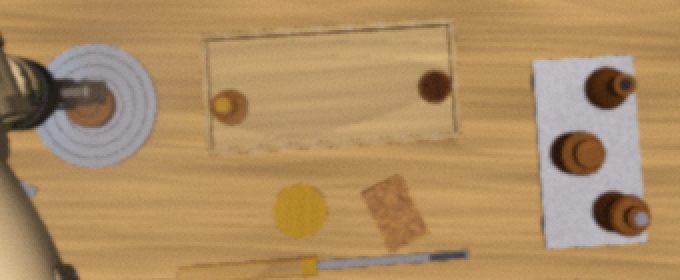

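Run:
```python
from h import *
np.set_printoptions(precision=4,suppress=True)
print("box",unp("side",(135+322/7-.5,130+286/7-.5),.085))
im=read_camera("top")[:,:,::-1][200:310,360:430];cv2.imwrite("pics/t15.png",cv2.resize(im,None,fx=5.4,fy=5.4,interpolation=cv2.INTER_CUBIC))
for n,p in(("vase",(.553,-.359,.15)),("can",(.464,-.316,.146)),("mill",(.3845,-.376,.168))): print(n,(proj("top",p)[0]-(360,200))*5.4+2.2)
```

```text
box [0.5122 0.3402]
vase [285.2941 118.1086]
can [189.7658 305.3254]
mill [328.5192 482.4992]
```

View pics/t15.png

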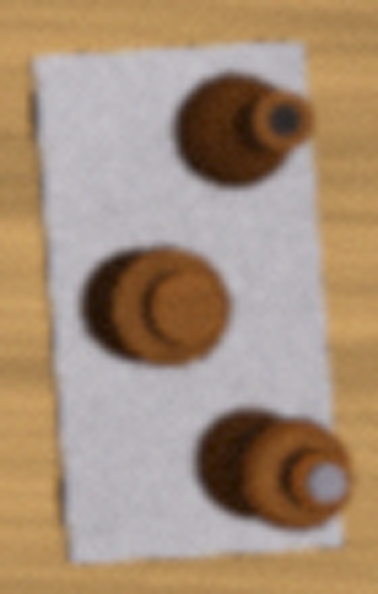

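Emit:
arm_command(steps="0 -30 0 -0.1;0 -80 0 -0.27;-5 -130 0 -0.44;-10 -180 0 -0.61;-15 -230 0 -0.78;-20 -280 0 -0.95;-25 -330 0 -1.12;-30 -380 0 -1.29;-35 -430 0 -1.46;-40 -480 0 -1.66;-43 -530 0 -1.66;-46 -580 0 -1.66;-48 -625 0 -1.66;-49 -648 0 -1.66;-49 -654 0 -1.66;-49 -654 0 -1.66;-49 -654 0 -1.66", fingers=0.4)

```text
clock: 38.3
tcp_pos: [0.4632, -0.3147, 0.2438]
orientation: [0.004, 1.0, 0.001, 0.005]
wrist_force: [0.5, 0.5, -0.9]
finger_gap: 0.0596
```

Emit:
arm_command(steps="1 -1 -30 0;1 -1 -60 0;1 -1 -85 0;1 -1 -105 0;1 -1 -118 0;1 -1 -126 0;1 -1 -126 0;1 -1 -126 0")

```text
clock: 39.3
tcp_pos: [0.4646, -0.316, 0.1185]
orientation: [0.005, 1.0, 0.001, 0.005]
wrist_force: [-0.2, -0.1, 0.5]
finger_gap: 0.0596
```

Emit:
arm_command(steps="0 0 0 0;0 0 0 0;0 0 0 0;0 0 0 0;0 0 0 0;0 0 0 0;0 0 5 0;0 0 12 0;0 0 25 0;0 0 40 0;0 0 65 0;0 0 90 0;0 0 100 0;0 0 100 0", fingers=-1)

```text
clock: 41.05
tcp_pos: [0.465, -0.3163, 0.2194]
orientation: [0.005, 1.0, 0.001, 0.006]
wrist_force: [-0.5, -1.2, -1.7]
finger_gap: 0.0346
```

Run:
```python
from h import *
np.set_printoptions(precision=4,suppress=True)
s=get_state();print(s["tcp_pos"],s["orientation"],s["wrist_force"])
im=read_camera("side");cv2.imwrite("pics/s16.png",im[100:390,200:460,::-1].repeat(2,0).repeat(2,1))
```

```text
[ 0.465  -0.3163  0.2194] [0.0053 1.     0.0011 0.0058] [-0.542  -1.1866 -1.6846]
```

View pics/s16.png

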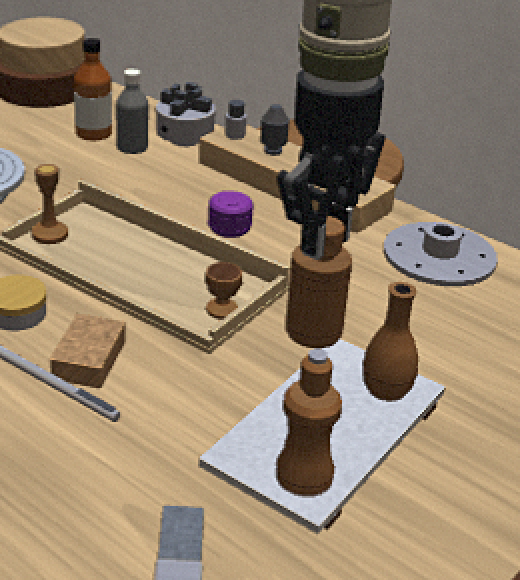

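Emit:
arm_command(steps="3 10 0 0;8 30 0 0;15 60 0 0;23 95 0 0;31 130 0 0;40 165 0 0;48 200 0 0;56 235 0 0;64 270 0 0;72 305 0 0;80 340 0 0;88 370 0 0;92 387 0 0;92 391 -5 0;92 391 -30 0;92 391 -60 0;92 391 -85 0;92 391 -102 0;92 391 -109 0;92 391 -111 0")

```text
clock: 43.6
tcp_pos: [0.5564, 0.0745, 0.1075]
orientation: [0.005, 1.0, 0.001, 0.005]
wrist_force: [-3.4, 0.3, 6.6]
finger_gap: 0.0347
```

Emit:
arm_command(steps="0 0 0 0;0 0 -1 0;0 0 -1.5 0;0 0 -1.5 0")

```text
clock: 44.1
tcp_pos: [0.557, 0.0745, 0.1074]
orientation: [0.005, 1.0, 0.001, 0.006]
wrist_force: [-2.7, 0.3, 5.4]
finger_gap: 0.0341
```

Run:
```python
from h import *
im=read_camera("side");cv2.imwrite("pics/s17.png",im[100:300,150:400,::-1].repeat(3,0).repeat(3,1))
```

```text
(no output)
```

View pics/s17.png

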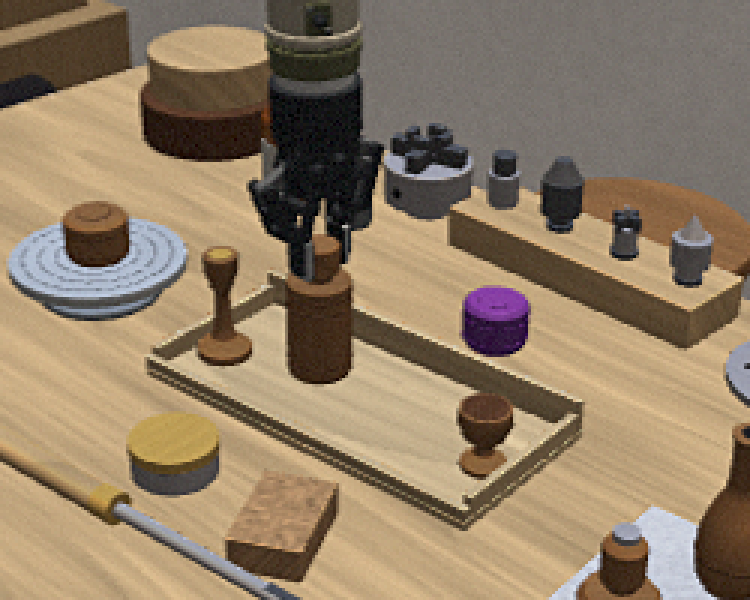

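Canister is at the same pixels as before (base about 320,378 in the crop). Release, rise, and go to the mill at (0.3845, -0.376).

Emit:
arm_command(steps="0 0 0 0;0 0 0 0;0 0 0 0;0 0 0 0;0 0 20 0;0 0 50 0;0 0 80 0;0 0 110 0;0 0 135 0;0 0 135 0", fingers=0.4)

```text
clock: 45.4
tcp_pos: [0.5583, 0.0745, 0.2445]
orientation: [0.005, 1.0, 0.001, 0.008]
wrist_force: [-0.3, 0.8, -0.1]
finger_gap: 0.0599
```

Emit:
arm_command(steps="-10 -30 0 0;-28 -75 0 0;-46 -120 0 0;-63 -165 0 0;-80 -210 0 0;-98 -255 0 0;-115 -300 0 0;-133 -345 0 0;-150 -390 0 0;-164 -430 0 0;-173 -450 0 0;-173 -451 0 0;-173 -451 0 0;-173 -451 -30 0;-173 -451 -60 0;-173 -451 -85 0;-173 -451 -85 0")

```text
clock: 47.52
tcp_pos: [0.3849, -0.3738, 0.1578]
orientation: [0.003, 1.0, 0.002, 0.007]
wrist_force: [-0.1, 0.6, -0.4]
finger_gap: 0.0602
```

Run:
```python
from h import *
im=read_camera("side");cv2.imwrite("pics/s18.png",im[100:390,200:460,::-1].repeat(2,0).repeat(2,1))
```

```text
(no output)
```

View pics/s18.png

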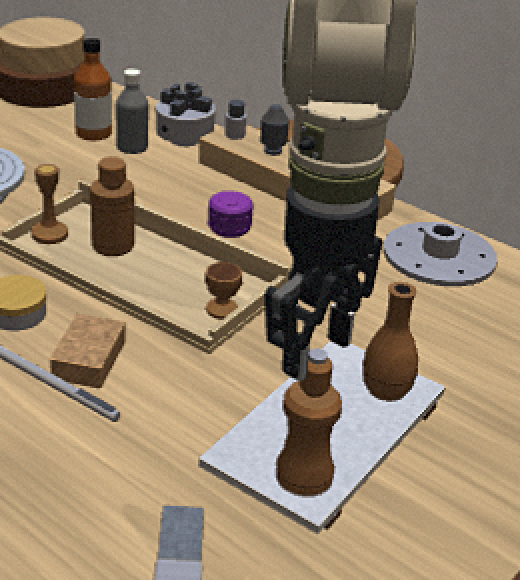

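Emit:
arm_command(steps="0 -2.5 -10 0;0 -2.5 -20 0;0 -2.5 -28 0;0 -2.5 -28 0;0 -2.5 -28 0")

```text
clock: 48.2
tcp_pos: [0.3855, -0.3775, 0.1314]
orientation: [0.004, 1.0, 0.002, 0.008]
wrist_force: [-0.2, -0.4, -0.4]
finger_gap: 0.0598
```

Emit:
arm_command(steps="0 0 0 0;0 0 0 0;0 0 0 0;0 0 0 0;0 0 0 0;0 0 0 0;0 0 5 0;0 0 12 0;0 0 25 0;0 0 40 0;0 0 65 0;0 0 90 0;0 0 100 0;0 0 100 0", fingers=-1)

```text
clock: 49.95
tcp_pos: [0.3859, -0.3779, 0.2323]
orientation: [0.005, 1.0, 0.002, 0.008]
wrist_force: [-0.4, -0.4, -2.9]
finger_gap: 0.0277
```

Emit:
arm_command(steps="3 10 0 0;10 30 0 0;20 60 0 0;32 95 0 0;44 130 0 0;55 165 0 0;67 200 0 0;79 235 0 0;91 270 0 0;102 305 0 0;114 340 0 0;121 362 0 0;125 375 0 0;125 375.5 -5 0;125 375.5 -30 0;125 375.5 -60 0;125 375.5 -85 0;125 375.5 -102 0;125 375.5 -109 0;125 375.5 -111 0")

```text
clock: 52.45
tcp_pos: [0.5106, -0.0029, 0.121]
orientation: [0.005, 1.0, 0.001, 0.008]
wrist_force: [-1.2, -0.4, -1.8]
finger_gap: 0.0271
```

Emit:
arm_command(steps="0 0 -1 0;0 0 -1.5 0;0 0 -1.5 0")

```text
clock: 52.82
tcp_pos: [0.5108, -0.0029, 0.1199]
orientation: [0.005, 1.0, 0.001, 0.008]
wrist_force: [0.8, 0.5, -1.3]
finger_gap: 0.0279
```

Run:
```python
from h import *
im=read_camera("side");cv2.imwrite("pics/s19.png",im[100:300,150:400,::-1].repeat(3,0).repeat(3,1))
```

```text
(no output)
```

View pics/s19.png

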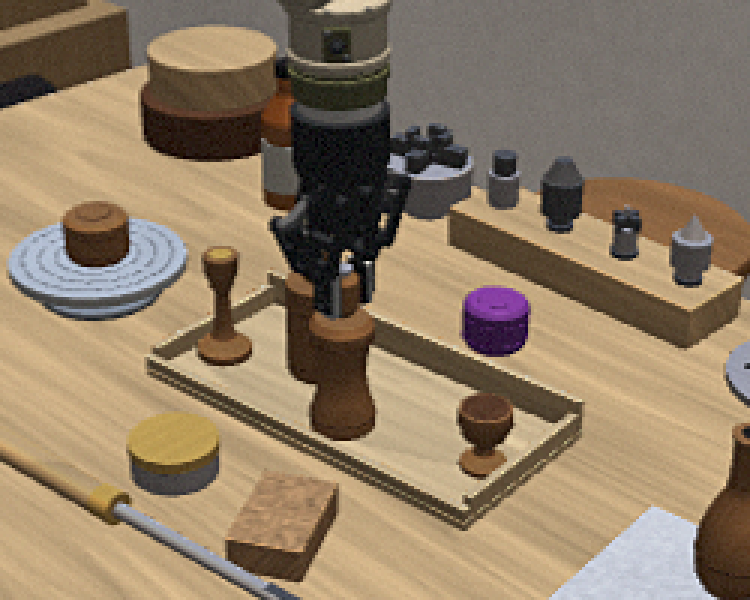

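Emit:
arm_command(steps="0 0 -1 0;0 0 -1.5 0;0 0 -1.5 0")

```text
clock: 53.25
tcp_pos: [0.5113, -0.003, 0.1198]
orientation: [0.005, 1.0, 0.001, 0.009]
wrist_force: [-3.3, -0.7, 9.1]
finger_gap: 0.0275
```

Emit:
arm_command(steps="0 0 0 0;0 0 0 0;0 0 0 0;0 0 0 0;0 0 20 0;0 0 50 0;0 0 80 0;0 0 110 0;0 0 125 0;0 0 125 0", fingers=0.4)

```text
clock: 54.5
tcp_pos: [0.5119, -0.0031, 0.2454]
orientation: [0.005, 1.0, 0.001, 0.01]
wrist_force: [-0.2, -0.3, -1.0]
finger_gap: 0.0598
```

Emit:
arm_command(steps="3 -30 0 0;8 -75 0 0;14 -120 0 0;19 -165 0 0;24 -210 0 0;30 -255 0 0;35 -300 0 0;40 -335 0 0;42 -352 0 0;42 -356 0 0;42 -356 0 0;42 -356 0 0;42 -356 -30 0;42 -356 -60 0;42 -356 -90 0;42 -356 -90 0")

```text
clock: 56.5
tcp_pos: [0.5526, -0.3568, 0.1532]
orientation: [0.004, 1.0, 0.002, 0.008]
wrist_force: [-0.4, 0.3, 0.5]
finger_gap: 0.0601
```

Run:
```python
from h import *
im=read_camera("side");cv2.imwrite("pics/s20.png",im[100:390,200:460,::-1].repeat(2,0).repeat(2,1))
```

```text
(no output)
```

View pics/s20.png

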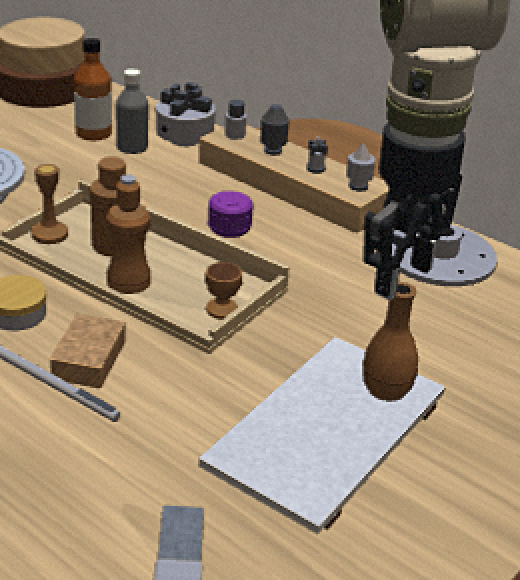

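Emit:
arm_command(steps="0 -1.5 -15 0;0 -1.5 -30 0;0 -1.5 -41 0;0 -1.5 -46 0;0 -1.5 -46 0;0 -1.5 -46 0")

```text
clock: 57.3
tcp_pos: [0.5537, -0.3596, 0.1097]
orientation: [0.005, 1.0, 0.002, 0.01]
wrist_force: [-0.1, 0.7, 1.3]
finger_gap: 0.06
```

Emit:
arm_command(steps="0 0 0 0;0 0 0 0;0 0 0 0;0 0 0 0;0 0 0 0;0 0 0 0;0 0 5 0;0 0 12 0;0 0 25 0;0 0 40 0;0 0 65 0;0 0 90 0;0 0 100 0;0 0 100 0", fingers=-1)

```text
clock: 59.05
tcp_pos: [0.5542, -0.3599, 0.2107]
orientation: [0.006, 1.0, 0.002, 0.01]
wrist_force: [-0.0, -1.4, -1.7]
finger_gap: 0.026
```

Emit:
arm_command(steps="0 10 0 0;1 30 0 0;2 60 0 0;4 95 0 0;5 130 0 0;6 165 0 0;8 200 0 0;10 235 0 0;11 265 0 0;12 287 0 0;12.5 298 0 0;12.5 299 -5 0;12.5 299 -30 0;12.5 299 -60 0;12.5 299 -85 0;12.5 299 -100 0;12.5 299 -107 0;12.5 299 -110 0;12.5 299 -110 0")

```text
clock: 61.42
tcp_pos: [0.5671, -0.0611, 0.1013]
orientation: [0.006, 1.0, 0.002, 0.011]
wrist_force: [-0.1, 0.7, -0.8]
finger_gap: 0.0256
```

Run:
```python
from h import *
im=read_camera("side");cv2.imwrite("pics/s21.png",im[100:300,150:400,::-1].repeat(3,0).repeat(3,1))
```

```text
(no output)
```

View pics/s21.png

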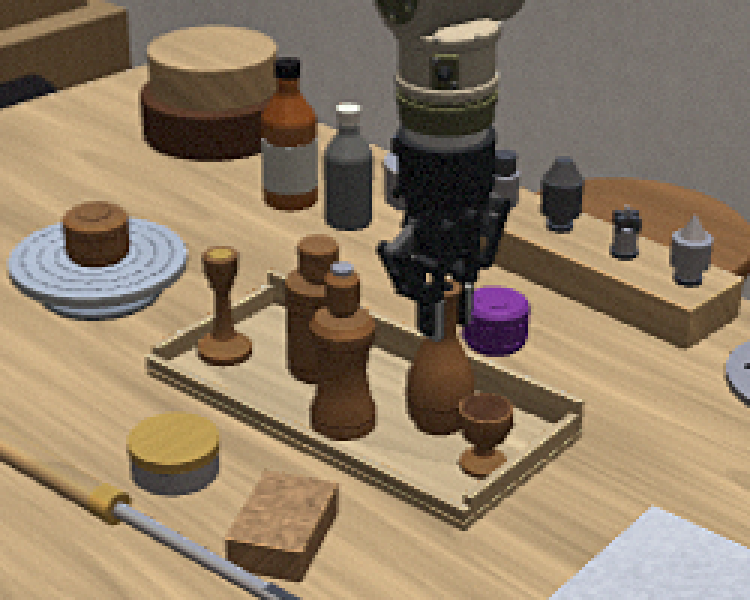

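Emit:
arm_command(steps="0 0 -1 0;0 0 -2 0;0 0 -3 0;0 0 -3.5 0;0 0 -3.5 0")

```text
clock: 62.1
tcp_pos: [0.5675, -0.0612, 0.0986]
orientation: [0.006, 1.0, 0.002, 0.011]
wrist_force: [-1.5, 0.1, 4.6]
finger_gap: 0.0254
```

Contact (4.6 N). Release and rise clear.

Emit:
arm_command(steps="0 0 0 0;0 0 0 0;0 0 0 0;0 0 0 0;0 0 20 0;0 0 50 0;0 0 80 0;0 0 110 0;0 0 145 0;0 -40 145 0;0 -90 145 0;-20 -140 145 0;-40 -190 145 0;-60 -240 145 0;-60 -240 145 0;-60 -240 145 0", fingers=0.4)

```text
clock: 64.1
tcp_pos: [0.5074, -0.3011, 0.2434]
orientation: [0.006, 1.0, 0.001, 0.011]
wrist_force: [-0.0, 0.0, -0.3]
finger_gap: 0.0597
```

Run:
```python
from h import *
a=cv2.imread("pics/top0.png");b=read_camera("top")[:,:,::-1].copy();cv2.imwrite("pics/top_e.png",b)
f=lambda i:cv2.resize(i[180:270,195:335],None,fx=3.3,fy=3.3,interpolation=cv2.INTER_CUBIC)
A=np.vstack([f(a),f(b)])
a=cv2.imread("pics/side0.png");b2=read_camera("side")[:,:,::-1].copy()
g=lambda i:cv2.resize(i[165:275,150:350],None,fx=1.6,fy=2.7,interpolation=cv2.INTER_CUBIC)
B=np.vstack([g(a),g(b2)])
h=min(len(A),len(B));cv2.imwrite("pics/cmp.png",np.hstack([A[:h],B[:h]]))
c=b[195:270,110:185];cv2.imwrite("pics/tte.png",cv2.resize(c,None,fx=5,fy=5,interpolation=cv2.INTER_CUBIC))
a=cv2.imread("pics/top0.png")
for n,r in dict(can=(232,205,24,25),mill=(260,224,22,22),vase=(283,204,23,24)).items():
    x,y,w,h=r; t=a[y:y+h,x:x+w]; s=b[y-8:y+h+8,x-8:x+w+8]
    t=cv2.resize(t,None,fx=4,fy=4,interpolation=2);s=cv2.resize(s,None,fx=4,fy=4,interpolation=2)
    m=cv2.matchTemplate(s,t,cv2.TM_CCOEFF_NORMED);_,v,_,l=cv2.minMaxLoc(m);print(n,v,(l[0]-32)/4,(l[1]-32)/4,"px")
```

```text
can 0.9925286769866943 -0.25 0.0 px
mill 0.989916980266571 0.25 0.25 px
vase 0.9962648153305054 0.0 0.25 px
```

View pics/cmp.png

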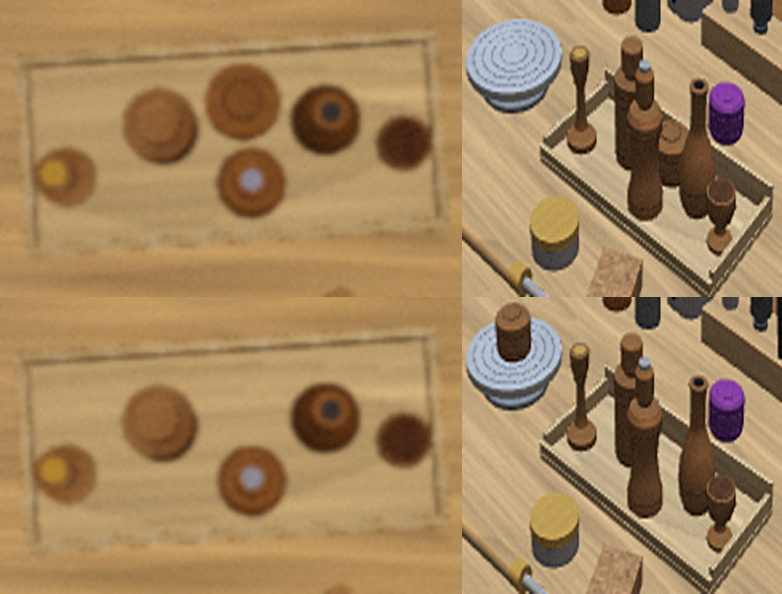

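View pics/tte.png

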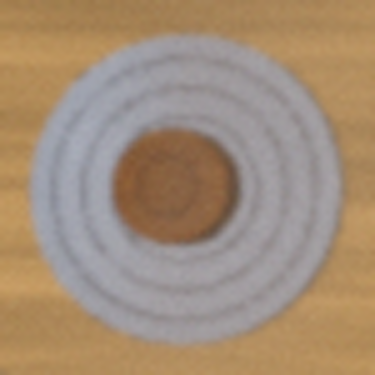

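Run:
```python
from h import *
print(unp("top",(110+173.5/5-.4,195+184.5/5-.4),.083), get_state()["wrist_force"])
hand_in()
```

```text
[0.51092672 0.3339858 ] [-0.16769501 -0.28785664 -0.42337681]
the job is handed in; nothing more can be done
```

The job is done and handed in at about 64 s on the clock, but `hand_in()` reports no verdict, so the result is not confirmed.

**What I did:** I lifted the bud vase, pepper mill and canister onto the drying board. Then I gripped the lidded box along the tray's y and set it in the middle of the turntable. Last, I put the canister, mill and vase back in the tray.

**Last checks, from the cameras:**
- **Tall pieces:** in the top view each one is within about 0.4 px (about 1 mm) of its picture at the start, and all stand upright.
- **Lidded box:** it stands upright on the turntable. The top view puts it about 4 mm from the centre and the side view about 3 mm. The two views disagree by about 6 mm with each other in y, but both are well inside the 12 mm limit.
- **Candlestick, egg cup and purple look-alike:** I saw no change in their places in the before-and-after pictures; I did not measure them.
- **Arm:** it is raised clear and touches nothing.

**Small things I noticed:**
- The tool's tilt crept up to about 1.4° over the run.
- When the mill was set down on the drying board, the wrist force briefly reached about 32 N, below the limit of 120 N.

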